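# Nest the bowls and hold a bread roll over them with the tongs

### The arm

A 6-joint arm with a two-finger parallel gripper is mounted at the origin on the work surface. World frame = base frame: x ahead of the robot, y to its left, z up, the work surface at z = 0. Lengths are in m, angles in rad, forces in N, time in s.
With the tool pointing down it reaches from about 0.3 to 0.875 m from the base axis. Payload 6.4 kg.
Tool frame: the origin (TCP) lies at the very end of the fingers, on their centre line; the grasp point (between the pads) lies 19 mm behind it; z points along the fingers, y is the line along which they close (so a half turn about z gives the same grasp; the last joint's range is limited). The gripper opens to 85 mm and grips with 20 to 120 N. Pads are 22 mm wide; open, the fingers measure 114 mm over their backs; the gripper's body (76 mm by 85 mm) begins 54 mm behind the grasp point. The pads swing forward as they close: fully open they stand 13 mm farther back than shut.
Start: joints at [-1.361, 0.181, 1.607, -0, 1.354, -0.206], TCP at [0.232, -0.526, 0.231] pointing down, gripper open.
Joint ranges: [-2.99, 2.99], [-0.89, 2.07], [0.3, 2.58], [-1.14, 4.28], [0, 2.63], [-3.12, 3.12]. Speed limits (rad/s): [2.57, 2.57, 3.01, 3.14, 3.14, 3.14].

### API

Orientations are given as a unit quaternion [w, x, y, z].
In Python, from bench import ctrl gives the robot as it stands.
- The arm moves only by the tool jog_arm, never from a script. Its argument "series" is a list that holds one entry, the list of rows, each a list of 7 numbers: the shift along the tool's x, y, z in mm, then the turn, a rotation vector about the tool's x, y, z in rad, then the finger opening in mm, from 0 to 85.4. In form: [[[tx, ty, tz, rx, ry, rz, gripper], ...]]. A call has exactly 10 rows; each row shifts and turns the commanded pose from where the row before left it, along the tool's axes as they then stand; what a row does not reach is not made up. A row lasts 1/10 s, in which the tool goes at most 50 mm and 8.59 degrees, less where a joint would pass 70% of its speed; a pose out of reach is approached as far as the arm can. A call with a gripper value outside its range is refused whole. The fingers move at their own pace and stop on an object; the grip force is fixed at half the most. Time passes only in rows, so rows that do not move let the fingers close, or fill a call up. It gives the time, the measured TCP pose, the force, the opening and the grip force at its end, in the units of the state.
- ctrl.get_obs(): the state, without advancing time (a new reading comes with each control period).
- ctrl.camera(name): name is "scene" or "top"; returns a dict with "frame" (420x560x3 uint8, blue, green, red), "z_map" (420x560 float32, m along the optical axis (not along the pixel's ray), 0 where there is no reading), "fx", "fy", "cx", "cy" (pixels), "k1" (the pictures are not rectified: a ray, as slopes to the right and down, at radius r is drawn at 1 + k1 r^2 times it, then the intrinsics apply), "xyz" and "rotation" of the camera in the world. Camera axes: x right, y down, z forward; pixel columns grow to the right and rows downward; lengths in m; the calibration is good to about 2 mm. A picture is of the moment at which its call begins.
- ctrl.hand_in(): hands the job in; it is judged then, once.
The state is a dict: "time_s": time; "q": joint angles; "dq": joint speeds; "joint_efforts": joint torques, N m; "eef_pos": TCP position; "eef_rot": TCP orientation; "wrist_force": force on the tool from outside, world axes, zero at the start; "torque": the same for the moment, N m; "opening": opening from 0.0 (shut) to 1.0 (fully open); "grasp_force": force on a finger pad.
Only numpy, scipy, OpenCV 4.12 (cv2) and the standard library are available. Lean on these libraries where they do the work, as an engineer would, in place of code of your own. Each camera call takes 0.05 s, during which the arm holds its last target. There are 200 camera calls.

### The job

Breakfast at the van counter: there is little room, so first nest the three silicone bowls: the medium bowl in the large one and the small bowl in the medium one, each sitting level on the floor of the next. Then take up the kitchen tongs, close them on the bread roll, lift it off the board and bring it over the middle of the small bowl, clear above its rim, ready to be served; touch the roll with the tongs only, and leave the jam jar, pepper mill and kettle alone. Finish while holding: do not put the roll down or let go of the tongs.

Things in the scene. Friction and masses are not known exactly. Their poses are not given: they have to be found in the camera images.
- large_bowl: Large dark grey silicone bowl, 190 mm across, 58 mm high, base 132 mm across, 260 g. Origin: centre of its underside, z up. Like the others it has an upright rim band, 8 mm thick over the top 20 mm, then tapers to its base; walls and floor 5 mm thick. Stiff enough to be lifted by pinching the rim from above. It need not be moved.
- medium_bowl: Medium mid-grey silicone bowl, 138 mm across outside, 62 mm high, base 88 mm across, about 150 g, rim band 8 mm thick. Origin: centre of its underside, z up. Nested, its underside is 5 mm above the large bowl's underside and its rim stands 9 mm above the large bowl's rim.
- small_bowl: Small light grey silicone bowl, 90 mm across outside, 64 mm high, base 54 mm across, about 80 g, rim band 8 mm thick (74 mm across inside). Origin: centre of its underside, z up. Nested, its underside is 5 mm above the medium bowl's underside, its rim 7 mm above the medium bowl's rim and 74 mm above the counter.
- tongs: Steel spring kitchen tongs, 0.12 kg, lying on their side, 38 mm thick, arms side by side so that they close horizontally. Origin: below the hinge pin, at the underside as they lie; x along the middle line to the heads (ending at x = 206 mm; black hinge cap and wire ring behind to -38 mm), z up. A spring holds them open, so they must stay squeezed a little to be carried.
- tongs_grip (a point): Middle of the grips, 95 mm from the hinge, 19 mm above the tongs' underside. Black rubber sleeves on both arms, 70 mm long, 24 mm tall, 58 mm over their outsides when open and nearly parallel. The spring pushes out with 6 to 8 N. At 54 mm they carry well, heads still 68 mm apart; at about 45 mm the heads reach the roll. The tongs' centre of mass is 5 mm nearer the hinge.
- tongs_jaws (a point): Middle of the space between the two heads, on the middle line, 178 mm from the hinge and 19 mm above the tongs' underside. The scoop-shaped heads are 56 mm long and 38 mm tall; open, their inner faces are 76 mm apart here (86 mm over the outsides; 71 mm inside at the tips) and they shut by about 1.9 mm for each mm that the grips are squeezed.
- tongs_left: The tongs' arm with its head on their +y side, 206 mm long. Origin at the hinge, at the tongs' underside; same axes as the tongs when open. Squeezing turns it inward, clockwise seen from above as the tongs lie: about 0.065 rad when the heads touch the bread roll, at most 0.16 rad. Both arms move alike.
- tongs_right: The tongs' other arm, on their -y side, the mirror image.
- roll: Small round bread roll, golden brown with a pale cross on top, 52 mm across and 44 mm high, about 35 g, standing on the board. Widest from 14 to 24 mm above its underside. Origin: centre of its underside, z up.
- roll_mid (a point): Middle of the bread roll at its widest, 20 mm above its underside.
- board: Dark wooden breakfast board, fixed to the counter, 130 x 290 mm and 15 mm thick. Origin: centre of its underside; x across its short side, pointing away from the robot, y along its long side. The roll stands near one end and the jam jar near the other, at least 120 mm apart.
- jam_jar: Amber jam jar with a red lid, 48 mm across, 62 mm high, standing on the board. Origin: centre of its underside. Leave it alone.
- pepper_mill: Wooden pepper mill, 56 mm across, 168 mm high. Origin: centre of its underside. Leave it alone.
- kettle: Stainless tea kettle, 168 mm across, 196 mm high over its handle, spout along its +x reaching 130 mm from its middle. Origin: centre of its underside. Leave it alone.
There are look-alikes about, which are no part of the job. Leave any blue look-alike of the medium_bowl alone.

How it is judged:
By the outcome, as a careful person would: the job done as asked, in the order asked, and still so for the second after the job is handed in, while the arm keeps its last pose, push and grip.
It also fails if it takes over 72 s, if anything falls off the work surface, if the arm or the gripper's body presses on something with over 40 N, if the wrist force passes 120 N, or if a joint passes its speed limit or range.

## Working session

There is one attempt and no reset: what is moved stays moved. The work goes in short steps, Python scripts to look and compute and a tool call to move; the robot and the scene stay as the last step left them, time stands still between calls to the robot, and variables do not carry over. Pictures are saved under pics/ and viewed, at most 10 in all, crops included, and the job is handed in when it is done.

Besides the shell and the picture viewer there is one more tool, called as name(argument=value, ...), one argument or row to a line, values as JSON. jog_arm: Moves the arm, as the interface text tells. Its arguments: {"type":"object","properties":{"series":{"type":"array"}},"required":["series"]}

```bash
mkdir -p pics
cat > h.py <<'E'
import numpy as np, cv2
from bench import ctrl
from scipy.spatial.transform import Rotation as R
def rot(c):
    r=np.array(c["rotation"],float)
    return r if r.shape==(3,3) else R.from_quat(r[[1,2,3,0]]).as_matrix()
def cloud(c):
    h,w=c["z_map"].shape
    u,v=np.meshgrid(np.arange(w),np.arange(h))
    K=np.array([[c["fx"],0,c["cx"]],[0,c["fy"],c["cy"]],[0,0,1.]])
    p=cv2.undistortPoints(np.stack([u,v],-1).reshape(-1,1,2).astype(np.float64),K,np.array([c["k1"],0,0,0.])).reshape(h,w,2)
    z=c["z_map"].astype(float)
    P=np.dstack([p[...,0]*z,p[...,1]*z,z])
    W=P@rot(c).T+np.array(c["xyz"]); W[z==0]=np.nan
    return W
E
python3 - <<'E'
from h import *
for n in("scene","top"):
    c=ctrl.camera(n); cv2.imwrite(f"pics/{n}0.png",cv2.resize(c["frame"],(784,588)))
    np.save(n+"0.npy",cloud(c)); np.save(n+"0f.npy",c["frame"])
    print(n,c["xyz"],c["rotation"],c["fx"],c["k1"])
print(ctrl.get_obs())
E
```

```text
scene [ 1.43627675 -0.0259478   0.81891571] [-0.30704389  0.6544694   0.62916399 -0.28556352] 392.6643374677578 -0.026339453531570287
top [0.23276135 0.02348781 1.74234622] [ 0.07440534 -0.69449666  0.7114545  -0.07727053] 489.26830431019005 -0.055934487929405974
{'time_s': 0.1, 'q': array([-1.36131187e+00,  1.81477923e-01,  1.60787206e+00,  2.07763338e-05,
        1.35378544e+00, -2.06317959e-01]), 'dq': array([-0.00216511, -0.00328723, -0.00199038,  0.00031333,  0.00102108,
       -0.00101077]), 'joint_efforts': array([-7.52441701e-05, -4.45882237e+01, -3.52236450e+01, -4.99917114e-04,
        4.15317452e-03, -1.56226554e-05]), 'eef_pos': array([ 0.23216844, -0.52552723,  0.23048532]), 'eef_rot': array([-7.71399751e-04,  9.78466446e-01,  2.06404501e-01,  8.92148250e-06]), 'wrist_force': array([ 0.23833071, -1.03915159, -0.28513181]), 'torque': array([-0.01722012, -0.04161054, -0.01666817]), 'grasp_force': 0.0, 'opening': 0.9953624365796636}
```

View pics/top0.png

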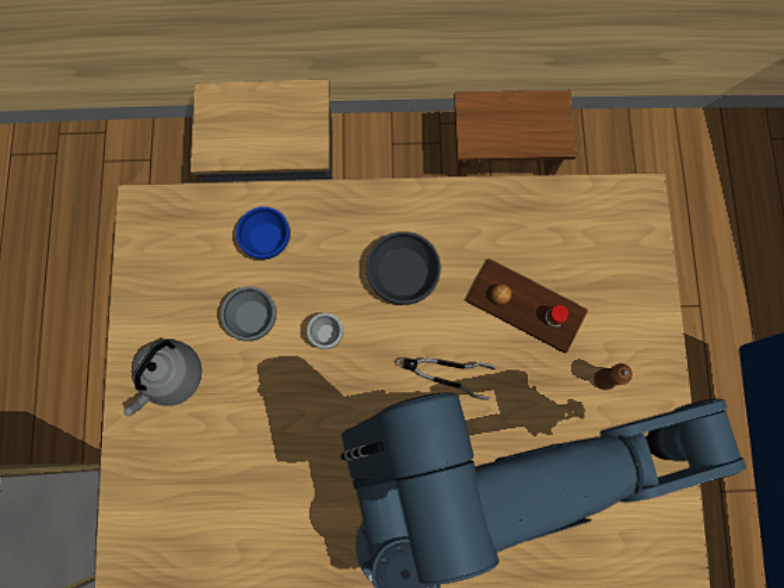

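View pics/scene0.png

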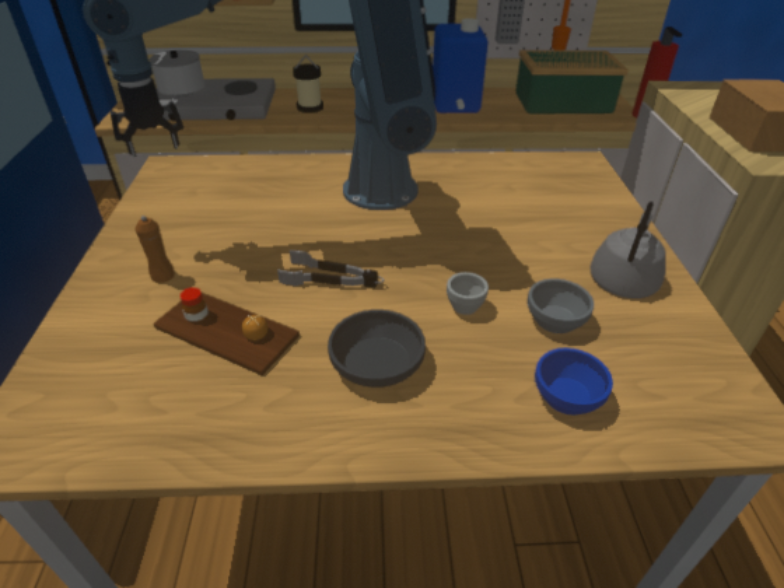

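The top view shows (in 784-px pixels) the large bowl at (401,268), medium at (248,313), small at (324,330) and blue decoy at (262,233). The tongs run from their hinge at (405,364) to heads at (493,367) and (487,398), and the roll is at (502,293). The scene view confirms this, with everything unobstructed.

```bash
cat >> h.py <<'E'
from scipy.optimize import least_squares
def rim(W,c0,r,zlo,zhi,band=.008):
    # mean-radius circle through the rim-top points
    d=np.hypot(W[...,0]-c0[0],W[...,1]-c0[1])
    m=(d<r+.03)&(W[...,2]>zlo)&(W[...,2]<zhi)
    P=W[m]
    f=lambda p:np.hypot(P[:,0]-p[0],P[:,1]-p[1])-(r-band/2)
    s=least_squares(f,c0,loss='soft_l1',f_scale=.003)
    return s.x.round(4),len(P),np.median(P[:,2]).round(4),np.abs(f(s.x)).mean().round(4)
E
python3 - <<'E'
from h import *
T=np.load("top0.npy");S=np.load("scene0.npy")
def at(W,u,v): return W[int(v/1.4),int(u/1.4)]
print("table",at(T,300,420),at(T,380,200),at(S,300,420))
for n,uv,r,h in(("L",(401,268),.095,.058),("M",(248,313),.069,.062),("S",(324,330),.045,.064),("blue",(262,233),.069,.062)):
    c=at(T,*uv); print(n,c.round(3))
    for W in(T,S): print("  ",rim(W,c[:2],r,h-.006,h+.006))
c=at(T,502,293);print("roll",c)
for W in(T,S):
    d=np.hypot(W[...,0]-c[0],W[...,1]-c[1]); P=W[(d<.05)&(W[...,2]>.028)&(W[...,2]<.07)]
    # sphere-ish: fit a circle at widest
    s=cv2.minEnclosingCircle(P[:,:2].astype(np.float32)); print("  roll",s,P[:,2].max(),P.mean(0))
for k,uv in dict(jar=(559,314),mill=(623,374),kettle=(165,372)).items(): print(k,at(T,*uv).round(3))
# tongs
c=at(T,445,375); 
for W in(T,S):
    m=(np.hypot(W[...,0]-c[0],W[...,1]-c[1])<.16)&(W[...,2]>.02)&(W[...,2]<.05)
    print("tongs pts",m.sum(),W[m].mean(0))
f=cv2.imread("pics/top0.png") 
F=np.load("top0f.npy")[235:300,270:365]; cv2.imwrite("pics/tongs.png",cv2.resize(F,None,fx=8,fy=8,interpolation=cv2.INTER_CUBIC))
E
```

```text
table [ 0.30478894  0.24498606 -0.00783153] [0.88369873 0.03102629 0.00754643] [ 8.19882236e-01 -1.63725217e-01  4.97369611e-04]
L [ 0.694 -0.02   0.002]
   (array([ 0.6814, -0.0236]), 341, np.float64(0.0582), np.float64(0.0023))
   (array([ 0.6834, -0.0218]), 658, np.float64(0.0585), np.float64(0.0022))
M [0.582 0.377 0.01 ]
   (array([0.5707, 0.3663]), 235, np.float64(0.0619), np.float64(0.0022))
   (array([0.5723, 0.3697]), 394, np.float64(0.0628), np.float64(0.0023))
S [0.534 0.183 0.003]
   (array([0.5217, 0.1759]), 159, np.float64(0.0646), np.float64(0.0023))
   (array([0.5237, 0.1775]), 234, np.float64(0.0648), np.float64(0.0022))
blue [0.799 0.346 0.002]
   (array([0.7831, 0.3325]), 239, np.float64(0.0626), np.float64(0.0024))
   (array([0.7848, 0.3363]), 549, np.float64(0.0624), np.float64(0.0023))
roll [ 0.60601499 -0.27044399  0.06337833]
  roll ((0.613930344581604, -0.27156388759613037), 0.02982739545404911) 0.06860276114656538 [ 0.60656215 -0.2699313   0.05251849]
  roll ((0.6120775938034058, -0.27010706067085266), 0.025817107409238815) 0.06575943098065051 [ 0.6208836  -0.26753065  0.04929668]
jar [ 0.545 -0.407  0.082]
mill [ 0.384 -0.526  0.162]
kettle [0.421 0.552 0.126]
tongs pts 389 [ 0.41602024 -0.11706606  0.03284266]
tongs pts 655 [ 0.41714512 -0.12823447  0.02995555]
```

View pics/tongs.png

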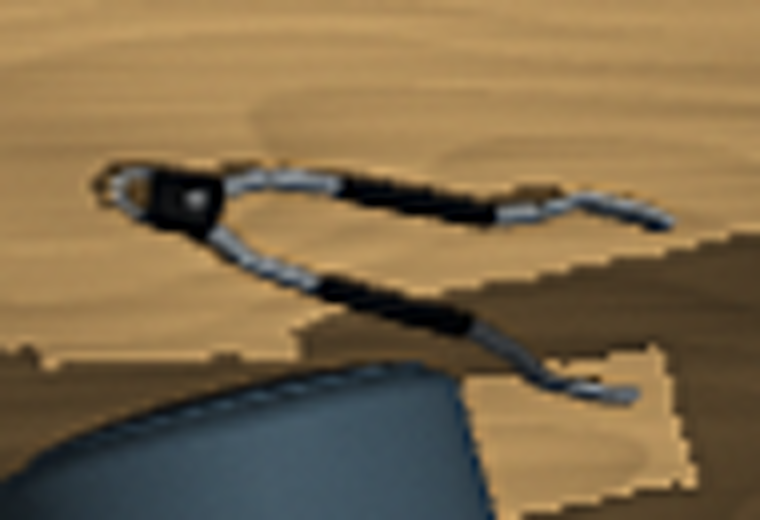

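In the crop the hinge pin is at (197,197), the sleeve middles at (418,200) and (395,305), and the head tips at (670,222) and (632,395). I'll convert these to positions with ray-plane intersections.

```bash
cat >> h.py <<'E'
def ray(c,u,v,z):
    K=np.array([[c["fx"],0,c["cx"]],[0,c["fy"],c["cy"]],[0,0,1.]])
    p=cv2.undistortPoints(np.array([[[u,v]]],float),K,np.array([c["k1"],0,0,0.])).ravel()
    d=rot(c)@np.r_[p,1]; o=np.array(c["xyz"]); return o+d*(z-o[2])/d[2]
def togo(x,y,z):
    o=ctrl.get_obs(); M=R.from_quat(np.array(o["eef_rot"])[[1,2,3,0]]).as_matrix()
    print("tcp",o["eef_pos"].round(4),"q",o["q"].round(2),"open",round(o["opening"]*85.4,1),"shift",((np.array([x,y,z])-o["eef_pos"])@M*1000).round(1),"x",M[:,0].round(3),"y",M[:,1].round(3),"z",M[:,2].round(3))
E
python3 - <<'E'
from h import *
c=ctrl.camera("top")
for n,(a,b),z in(("pin",(197,197),.038),("g1",(418,200),.031),("g2",(395,305),.031),("t1",(670,222),.038),("t2",(632,395),.038)):
    print(n,ray(c,270+a/8-.45,235+b/8-.45,z).round(4))
u=np.array([.404,-.915])
for n,p,r in(("M",(.5715,.368),.065),("S",(.5227,.1767),.041)):
    q=np.array(p)+u*r; print(n,q); togo(*q,.1)
E
```

```text
pin [ 0.4374 -0.0409  0.038 ]
g1 [ 0.4345 -0.1381  0.031 ]
g2 [ 0.3888 -0.1261  0.031 ]
t1 [ 0.4212 -0.2473  0.038 ]
t2 [ 0.3466 -0.2266  0.038 ]
M [0.59776  0.308525]
tcp [ 0.2322 -0.5256  0.2306] q [-1.36  0.18  1.61  0.    1.35 -0.21] open 85.7 shift [ 671.3 -615.2  131.6] x [0.915 0.404 0.   ] y [ 0.404 -0.915 -0.001] z [-0.     0.001 -1.   ]
S [0.539264 0.139185]
tcp [ 0.2322 -0.5256  0.2306] q [-1.36  0.18  1.61  0.    1.35 -0.21] open 85.7 shift [ 549.4 -483.9  131.4] x [0.915 0.404 0.   ] y [ 0.404 -0.915 -0.001] z [-0.     0.001 -1.   ]
```

jog_arm(
  series=[
    [[33.6,-30.8,0,0,0,0,40],[33.6,-30.8,0,0,0,0,40],[33.6,-30.8,0,0,0,0,40],[33.6,-30.8,0,0,0,0,40],[33.6,-30.8,0,0,0,0,40],[33.6,-30.8,0,0,0,0,40],[33.6,-30.8,0,0,0,0,40],[33.6,-30.8,0,0,0,0,40],[33.6,-30.8,0,0,0,0,40],[33.6,-30.8,0,0,0,0,40]],
  ],
)

```text
time_s: 1.15
eef_pos: [0.4155, -0.1067, 0.2314]
eef_rot: [0.0, 0.978, 0.206, 0.0]
wrist_force: [1.1, -1.3, 0.2]
opening: 0.47
grasp_force: 0.0
```

jog_arm(
  series=[
    [[33.6,-30.8,0,0,0,0,40],[33.6,-30.8,0,0,0,0,40],[33.6,-30.8,0,0,0,0,40],[33.6,-30.8,0,0,0,0,40],[33.6,-30.8,0,0,0,0,40],[33.6,-30.8,26,0,0,0,40],[33.6,-30.8,26,0,0,0,40],[33.6,-30.8,26,0,0,0,40],[33.6,-30.8,26,0,0,0,40],[33.6,-30.8,26,0,0,0,40]],
  ],
)

```text
time_s: 2.15
eef_pos: [0.5941, 0.3008, 0.1059]
eef_rot: [0.0, 0.978, 0.207, -0.0]
wrist_force: [0.8, -0.9, 1.5]
opening: 0.468
grasp_force: 0.0
```

Run:
```python
from h import *
togo(.5978,.3085,.047)
```

```text
tcp [0.5941 0.3008 0.1059] q [ 0.29  0.5   1.45 -0.    1.19  1.45] open 39.9 shift [ 6.6 -5.5 58.9] x [ 0.915  0.404 -0.001] y [ 0.404 -0.915  0.   ] z [-0.001 -0.    -1.   ]
```

jog_arm(
  series=[
    [[-0.6,0.9,0,0,0,0,40],[0,0,13,0,0,0,40],[0,0,13,0,0,0,40],[0,0,13,0,0,0,40],[0,0,12.5,0,0,0,40],[0,0,0,0,0,0,40],[0,0,0,0,0,0,0],[0,0,0,0,0,0,0],[0,0,0,0,0,0,0],[0,0,0,0,0,0,0]],
  ],
)

```text
time_s: 3.15
eef_pos: [0.5943, 0.2981, 0.0569]
eef_rot: [0.0, 0.978, 0.206, 0.001]
wrist_force: [-0.6, 0.0, 2.0]
opening: 0.062
grasp_force: 61.8
```

Run:
```python
from h import *
togo(.5978,.3085,.049)
c=ctrl.camera("scene"); W=cloud(c); print(rim(W,(.5715,.368),.069,.054,.07))
cv2.imwrite("pics/s1.png",cv2.resize(c["frame"][150:270,320:480],None,fx=5,fy=5))
```

```text
tcp [0.5943 0.2981 0.0569] q [ 0.29  0.56  1.48 -0.    1.1   1.44] open 5.3 shift [ 7.4 -8.1  7.9] x [0.915 0.404 0.001] y [ 0.404 -0.915  0.   ] z [ 0.001  0.    -1.   ]
(array([0.5665, 0.3545]), 306, np.float64(0.0624), np.float64(0.0025))
```

View pics/s1.png

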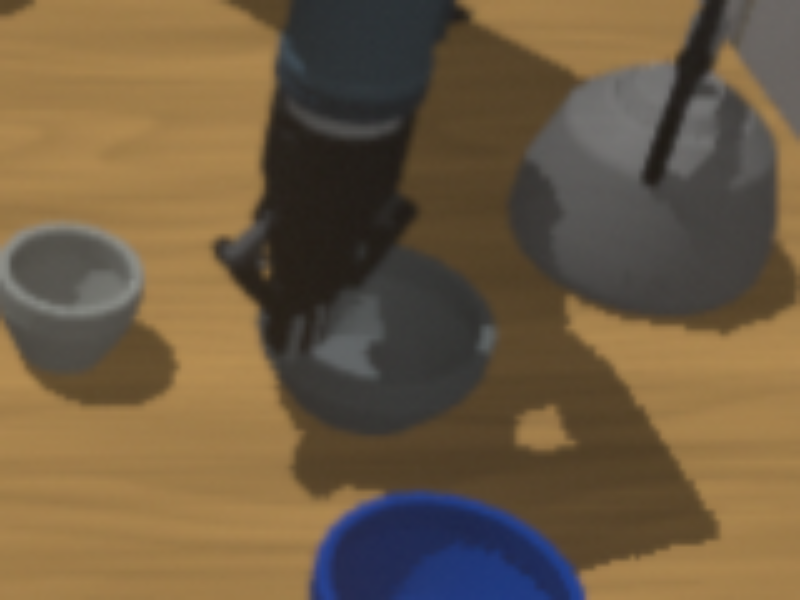

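The picture shows the fingers at (300,340) pinching the medium bowl's rim. The grip is only about 5 mm deep and the bowl has been pulled in slightly. I'll re-grip deeper.

jog_arm(
  series=[
    [[0,0,0,0,0,0,30],[0,0,0,0,0,0,30],[0,0,4,0,0,0,30],[0,0,4,0,0,0,30],[0,0,0,0,0,0,30],[0,0,0,0,0,0,0],[0,0,0,0,0,0,0],[0,0,0,0,0,0,0],[0,0,0,0,0,0,0],[0,0,0,0,0,0,0]],
  ],
)

```text
time_s: 4.2
eef_pos: [0.5938, 0.298, 0.0479]
eef_rot: [0.0, 0.978, 0.206, 0.0]
wrist_force: [0.2, 0.5, -0.4]
opening: 0.083
grasp_force: 57.7
```

jog_arm(
  series=[
    [[0,0,-20,0,0,0,0],[0,0,-30,0,0,0,0],[0,0,-35,0,0,0,0],[-3,25,0,0,0,0,0],[-5,40,0,0,0,0,0],[-5,40,0,0,0,0,0],[-5,40,0,0,0,0,0],[-5,40,0,0,0,0,0],[-5,40,0,0,0,0,0],[-5,40,0,0,0,0,0]],
  ],
)

```text
time_s: 5.2
eef_pos: [0.6706, 0.0408, 0.1328]
eef_rot: [-0.0, 0.978, 0.206, -0.0]
wrist_force: [0.2, 1.1, -1.9]
opening: 0.081
grasp_force: 57.8
```

jog_arm(
  series=[
    [[-5,40,0,0,0,0,0],[-5,40,0,0,0,0,0],[-3,25,0,0,0,0,0],[-1,10,0,0,0,0,0],[0,0,0,0,0,0,0],[0,0,0,0,0,0,0],[0,0,0,0,0,0,0],[0,0,0,0,0,0,0],[0,0,0,0,0,0,0],[0,0,0,0,0,0,0]],
  ],
)

```text
time_s: 6.2
eef_pos: [0.7042, -0.0679, 0.133]
eef_rot: [0.0, 0.978, 0.207, 0.0]
wrist_force: [-0.2, -0.1, -1.3]
opening: 0.076
grasp_force: 57.9
```

Run:
```python
from h import *
togo(.7087,-.0822,.13)
for n in("scene","top"):
    W=cloud(ctrl.camera(n)); d=np.hypot(W[...,0]-.68,W[...,1]+.02); P=W[(d<.085)&(W[...,2]>.10)&(W[...,2]<.2)]
    print(n,rim(W,(.682,-.022),.069,.12,.165))
    W2=W.copy(); c=rim(W,(.682,-.022),.069,.12,.165)[0]
    r=np.hypot(W[...,0]-c[0],W[...,1]-c[1]); m=(abs(r-.065)<.006)&(W[...,2]>.12)&(W[...,2]<.165)
    Q=W[m]; A=np.c_[Q[:,:2]-c,np.ones(len(Q))]; s=least_squares(lambda p:A@p-Q[:,2],[0,0,.14],loss='soft_l1',f_scale=.002).x
    print("   plane slope,z",s.round(4),len(Q))
```

```text
tcp [ 0.7042 -0.0679  0.133 ] q [-0.26  0.56  1.31  0.    1.27  0.89] open 6.5 shift [-1.7 14.9  3. ] x [0.914 0.405 0.   ] y [ 0.405 -0.914  0.   ] z [ 0. -0. -1.]
scene (array([ 0.6786, -0.0092]), 861, np.float64(0.1419), np.float64(0.0027))
   plane slope,z [0.0321 0.0083 0.1395] 778
top (array([ 0.6736, -0.0115]), 157, np.float64(0.146), np.float64(0.0027))
   plane slope,z [-0.0443 -0.0254  0.1479] 146
```

jog_arm(
  series=[
    [[-0.8,7.2,0,0,0,0,0],[-0.7,7.2,0,0,0,0,0],[0,0,0,0,0,0,0],[0,0,20,0,0,0,0],[0,0,20,0,0,0,0],[0,0,16,0,0,0,0],[0,0,10,0,0,0,0],[0,0,8,0,0,0,0],[0,0,4,0,0,0,0],[0,0,0,0,0,0,0]],
  ],
)

```text
time_s: 7.3
eef_pos: [0.7086, -0.0824, 0.0547]
eef_rot: [-0.0, 0.978, 0.206, -0.0]
wrist_force: [-0.4, 0.8, -1.8]
opening: 0.082
grasp_force: 57.9
```

jog_arm(
  series=[
    [[0,0,1.5,0,0,0,0],[0,0,0,0,0,0,0],[0,0,0,0,0,0,13],[0,0,0,0,0,0,13],[0,0,0,0,0,0,16],[0,0,-5,0,0,0,16],[0,0,-10,0,0,0,20],[0,0,-20,0,0,0,30],[0,0,-30,0,0,0,30],[0,0,-15,0,0,0,30]],
  ],
)

```text
time_s: 8.3
eef_pos: [0.7103, -0.0828, 0.1375]
eef_rot: [0.001, 0.978, 0.206, 0.002]
wrist_force: [1.0, -0.5, 0.4]
opening: 0.35
grasp_force: 0.0
```

Run:
```python
from h import *
for n in("scene","top"):
    W=cloud(ctrl.camera(n))
    print(n,"M",rim(W,(.682,-.022),.069,.0635,.072),"L",rim(W,(.682,-.022),.095,.055,.061))
    print("S",rim(W,(.5225,.1767),.045,.058,.07))
u=np.array([.404,-.915]); q=np.array((.5227,.1767))+u*.041; togo(*q,.09)
```

```text
scene M (array([ 0.6825, -0.0237]), 416, np.float64(0.0679), np.float64(0.0023)) L (array([ 0.6831, -0.0216]), 620, np.float64(0.0586), np.float64(0.0084))
S (array([0.5239, 0.1775]), 236, np.float64(0.0649), np.float64(0.0023))
top M (array([ 0.6802, -0.024 ]), 67, np.float64(0.0665), np.float64(0.0075)) L (array([ 0.6813, -0.0247]), 89, np.float64(0.058), np.float64(0.0043))
S (array([0.5219, 0.1761]), 161, np.float64(0.0644), np.float64(0.0022))
tcp [ 0.7109 -0.083   0.1378] q [-0.28  0.56  1.29  0.    1.28  0.87] open 29.5 shift [ -67.5 -272.8   46.2] x [0.915 0.404 0.005] y [ 0.404 -0.915  0.004] z [ 0.007 -0.002 -1.   ]
```

The medium bowl is nested: its rim is at 67–68 mm and it is concentric within about 2 mm. Next is the small bowl.

jog_arm(
  series=[
    [[-8.4,-34,0,0,0,0,30],[-8.4,-34,0,0,0,0,30],[-8.4,-34,0,0,0,0,30],[-8.4,-34,0,0,0,0,30],[-8.4,-34,0,0,0,0,30],[-8.4,-34,0,0,0,0,30],[-8.4,-34,15,0,0,0,30],[-8.4,-34,30,0,0,0,30],[0,0,0,0,0,0,30],[0,0,0,0,0,0,30]],
  ],
)

```text
time_s: 9.4
eef_pos: [0.5357, 0.1398, 0.0868]
eef_rot: [-0.0, 0.978, 0.207, -0.002]
wrist_force: [0.1, -0.3, 0.8]
opening: 0.354
grasp_force: 0.0
```

Run:
```python
from h import *
togo(.5393,.1392,.053)
```

```text
tcp [0.5357 0.1398 0.0868] q [ 0.04  0.31  1.77 -0.    1.07  1.19] open 30.2 shift [ 3.2  2.1 33.8] x [ 0.914  0.406 -0.003] y [ 0.406 -0.914 -0.001] z [-0.003 -0.    -1.   ]
```

jog_arm(
  series=[
    [[3.2,2,5,0,0,0,30],[0,0,12,0,0,0,30],[0,0,12,0,0,0,30],[0,0,5.5,0,0,0,30],[0,0,0,0,0,0,30],[0,0,0,0,0,0,0],[0,0,0,0,0,0,0],[0,0,0,0,0,0,0],[0,0,0,0,0,0,0],[0,0,0,0,0,0,0]],
  ],
)

```text
time_s: 10.4
eef_pos: [0.5412, 0.1388, 0.0542]
eef_rot: [0.0, 0.978, 0.206, 0.0]
wrist_force: [0.4, -0.1, -0.4]
opening: 0.071
grasp_force: 55.7
```

jog_arm(
  series=[
    [[0,0,-20,0,0,0,0],[0,0,-30,0,0,0,0],[0,0,-35,0,0,0,0],[0,0,-5,0,0,0,0],[5,20,0,0,0,0,0],[8,32,0,0,0,0,0],[8,32,0,0,0,0,0],[8,32,0,0,0,0,0],[8,32,0,0,0,0,0],[8,32,0,0,0,0,0]],
  ],
)

```text
time_s: 11.4
eef_pos: [0.6552, -0.0087, 0.1431]
eef_rot: [-0.0, 0.978, 0.206, -0.0]
wrist_force: [-0.0, -0.1, -0.6]
opening: 0.073
grasp_force: 55.7
```

jog_arm(
  series=[
    [[8,32,0,0,0,0,0],[5,20,0,0,0,0,0],[4,14,0,0,0,0,0],[0,0,0,0,0,0,0],[0,0,0,0,0,0,0],[0,0,0,0,0,0,0],[0,0,0,0,0,0,0],[0,0,0,0,0,0,0],[0,0,0,0,0,0,0],[0,0,0,0,0,0,0]],
  ],
)

```text
time_s: 12.4
eef_pos: [0.6971, -0.061, 0.1441]
eef_rot: [0.0, 0.978, 0.207, 0.0]
wrist_force: [-0.2, 0.4, -0.6]
opening: 0.071
grasp_force: 55.8
```

Run:
```python
from h import *
togo(.6986,-.0610,.0652)
W=cloud(ctrl.camera("scene")); print(rim(W,(.682,-.025),.045,.13,.17))
```

```text
tcp [ 0.6971 -0.061   0.1441] q [-0.26  0.53  1.33 -0.    1.28  0.9 ] open 6.1 shift [ 1.3  0.6 78.9] x [0.915 0.404 0.   ] y [ 0.404 -0.915  0.   ] z [ 0. -0. -1.]
(array([ 0.6825, -0.0238]), 558, np.float64(0.1494), np.float64(0.0027))
```

jog_arm(
  series=[
    [[0,0,15,0,0,0,0],[0,0,20,0,0,0,0],[0,0,15,0,0,0,0],[0,0,12,0,0,0,0],[0,0,8,0,0,0,0],[0,0,5,0,0,0,0],[0,0,3,0,0,0,0],[0,0,1,0,0,0,0],[0,0,0,0,0,0,0],[0,0,0,0,0,0,0]],
  ],
)

```text
time_s: 13.45
eef_pos: [0.6976, -0.0613, 0.0657]
eef_rot: [0.0, 0.978, 0.206, 0.001]
wrist_force: [0.4, -0.1, -0.1]
opening: 0.073
grasp_force: 55.7
```

jog_arm(
  series=[
    [[0,0,0.7,0,0,0,0],[0,0,0,0,0,0,0],[0,0,0,0,0,0,12],[0,0,0,0,0,0,12],[0,0,0,0,0,0,14],[0,0,-4,0,0,0,16],[0,0,-10,0,0,0,25],[0,0,-25,0,0,0,70],[0,0,-35,0,0,0,85],[0,0,-20,0,0,0,85]],
  ],
)

```text
time_s: 14.45
eef_pos: [0.6986, -0.0615, 0.1625]
eef_rot: [0.001, 0.978, 0.206, 0.002]
wrist_force: [0.9, -0.1, -0.3]
opening: 0.794
grasp_force: 0.0
```

Run:
```python
from h import *
for n in("scene","top"):
    c=ctrl.camera(n);W=cloud(c)
    print(n,"S",rim(W,(.682,-.024),.045,.071,.08),"M",rim(W,(.682,-.024),.069,.0635,.07),"L",rim(W,(.682,-.022),.095,.055,.061))
    if n=="scene": cv2.imwrite("pics/nest.png",cv2.resize(c["frame"][190:290,220:320],None,fx=6,fy=6))
togo(.4121,-.1324,.12)
```

```text
scene S (array([ 0.681 , -0.0233]), 264, np.float64(0.0752), np.float64(0.003)) M (array([ 0.6824, -0.0238]), 479, np.float64(0.0676), np.float64(0.007)) L (array([ 0.6822, -0.0217]), 719, np.float64(0.0587), np.float64(0.0116))
top S (array([ 0.6862, -0.0461]), 10, np.float64(0.0727), np.float64(0.0148)) M (array([ 0.7014, -0.0115]), 32, np.float64(0.0657), np.float64(0.0088)) L (array([ 0.6812, -0.0238]), 68, np.float64(0.0579), np.float64(0.0033))
tcp [ 0.7    -0.0619  0.1641] q [-0.26  0.51  1.32  0.    1.31  0.9 ] open 81.1 shift [-292.1  -52.    41.8] x [0.915 0.404 0.007] y [ 0.404 -0.915  0.005] z [ 0.009 -0.002 -1.   ]
```

View pics/nest.png

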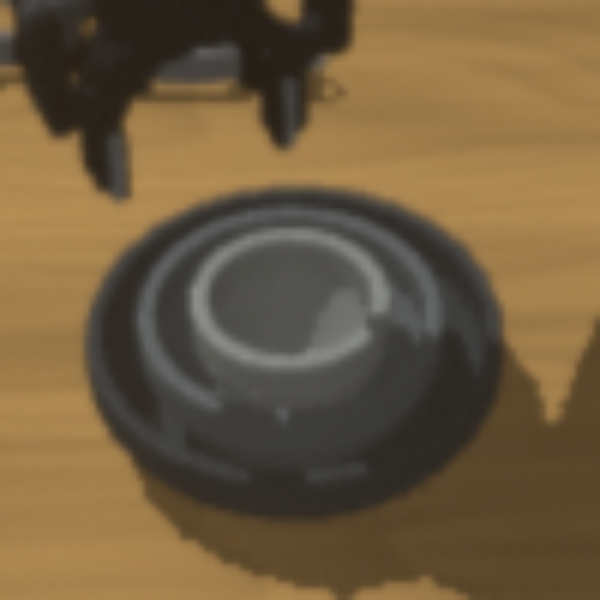

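The picture shows all three bowls concentric and level, with the small rim centred at (285,298). Small rim height is 75 mm, as it should be. On to the tongs.

jog_arm(
  series=[
    [[-36.5,-6.5,0,0,0,0,85],[-36.5,-6.5,0,0,0,0,85],[-36.5,-6.5,0,0,0,0,85],[-36.5,-6.5,0,0,0,0,85],[-36.5,-6.5,0,0,0,0,85],[-36.5,-6.5,0,0,0,0,85],[-36.5,-6.5,10,0,0,0,85],[-36.5,-6.5,20,0,0,0,85],[0,0,0,0,0,0,85],[0,0,0,0,0,0,85]],
  ],
)

```text
time_s: 15.55
eef_pos: [0.4081, -0.1314, 0.1276]
eef_rot: [-0.0, 0.979, 0.206, -0.0]
wrist_force: [0.0, -0.5, 0.7]
opening: 0.995
grasp_force: 0.0
```

jog_arm(
  series=[
    [[0,0,0,0,0,-0.13,85],[0,0,0,0,0,-0.13,85],[0,0,0,0,0,-0.13,85],[0,0,0,0,0,-0.13,85],[0,0,0,0,0,-0.13,85],[0,0,0,0,0,-0.13,85],[0,0,0,0,0,-0.11,85],[0,0,0,0,0,0,85],[0,0,0,0,0,0,85],[0,0,0,0,0,0,85]],
  ],
)

```text
time_s: 16.55
eef_pos: [0.4095, -0.1316, 0.1284]
eef_rot: [0.0, 0.795, 0.607, 0.0]
wrist_force: [-0.3, -0.1, 0.5]
opening: 0.998
grasp_force: 0.0
```

Run:
```python
from h import *
togo(.4121,-.1324,.002)
S=cloud(ctrl.camera("scene"))
S0=np.load("scene0.npy")
f=np.load("scene0f.npy").sum(-1)
for W in(S0,):
    m=(np.hypot(W[...,0]-.412,W[...,1]+.132)<.05)&(W[...,2]>.018)&(W[...,2]<.045)&(f<150)
    P=W[m]; d=np.array([-.263,-.965]);n=np.array([.965,-.263])
    a=(P[:,:2]-[.4374,-.0409])@d;b=(P[:,:2]-[.4374,-.0409])@n
    print(len(P),np.percentile(a,[2,50,98]).round(3),[np.percentile(b[s],[2,50,98]).round(3) for s in(b>0,b<0)],np.percentile(P[:,2],[50,98]))
```

```text
tcp [ 0.4095 -0.1316  0.1284] q [-0.59 -0.02  2.05  0.    1.11 -0.32] open 85.3 shift [ -0.    2.6 126.4] x [ 0.264  0.965 -0.   ] y [ 0.965 -0.264  0.001] z [ 0. -0. -1.]
194 [0.058 0.091 0.125] [array([0.019, 0.027, 0.031]), array([-0.027, -0.021, -0.017])] [0.02761028 0.03518501]
```

jog_arm(
  series=[
    [[0,3.5,0,0,0,0,85],[0,0,20,0,0,0,85],[0,0,28,0,0,0,85],[0,0,26,0,0,0,85],[0,0,20,0,0,0,85],[0,0,15,0,0,0,85],[0,0,8,0,0,0,85],[0,0,5,0,0,0,85],[0,0,3,0,0,0,85],[0,0,0,0,0,0,85]],
  ],
)

```text
time_s: 17.6
eef_pos: [0.4126, -0.1327, 0.0034]
eef_rot: [0.0, 0.794, 0.607, 0.0]
wrist_force: [-0.3, -0.3, 0.9]
opening: 0.998
grasp_force: 0.0
```

Run:
```python
from h import *
togo(.4121,-.1324,.001)
```

```text
tcp [ 0.4126 -0.1327  0.0034] q [-0.59  0.24  2.09  0.    0.81 -0.32] open 85.3 shift [ 0.1 -0.6  2.4] x [ 0.262  0.965 -0.   ] y [ 0.965 -0.262  0.   ] z [ 0. -0. -1.]
```

jog_arm(
  series=[
    [[0,0,2,0,0,0,85],[0,0,0,0,0,0,65],[0,0,0,0,0,0,58],[0,0,0,0,0,0,54],[0,0,0,0,0,0,53],[0,0,0,0,0,0,53],[0,0,0,0,0,0,53],[0,0,0,0,0,0,53],[0,0,0,0,0,0,53],[0,0,0,0,0,0,53]],
  ],
)

```text
time_s: 18.6
eef_pos: [0.4132, -0.1332, 0.0022]
eef_rot: [0.001, 0.794, 0.608, 0.0]
wrist_force: [-0.8, -0.7, 7.1]
opening: 0.625
grasp_force: 8.6
```

jog_arm(
  series=[
    [[0,0,-5,0,0,0,53],[0,0,-10,0,0,0,53],[0,0,-15,0,0,0,53],[0,0,-20,0,0,0,53],[0,0,-25,0,0,0,53],[0,0,-25,0,0,0,53],[0,0,0,0,0,0,53],[0,0,0,0,0,0,53],[0,0,0,0,0,0,53],[0,0,0,0,0,0,53]],
  ],
)

```text
time_s: 19.6
eef_pos: [0.4115, -0.1319, 0.1001]
eef_rot: [-0.001, 0.794, 0.607, -0.0]
wrist_force: [-0.1, -0.1, -0.9]
opening: 0.622
grasp_force: 6.5
```

Run:
```python
from h import *
togo(.4121,-.1324,.1)
c=ctrl.camera("scene"); cv2.imwrite("pics/tg.png",cv2.resize(c["frame"][120:250,90:310],None,fx=3.6,fy=3.6,interpolation=cv2.INTER_CUBIC))
W=cloud(c);np.save("tgW.npy",W)
```

```text
tcp [ 0.4115 -0.1319  0.1001] q [-0.59  0.03  2.06  0.    1.05 -0.32] open 53.1 shift [-0.3  0.7  0.1] x [0.262 0.965 0.001] y [ 0.965 -0.262 -0.002] z [-0.002  0.001 -1.   ]
```

View pics/tg.png

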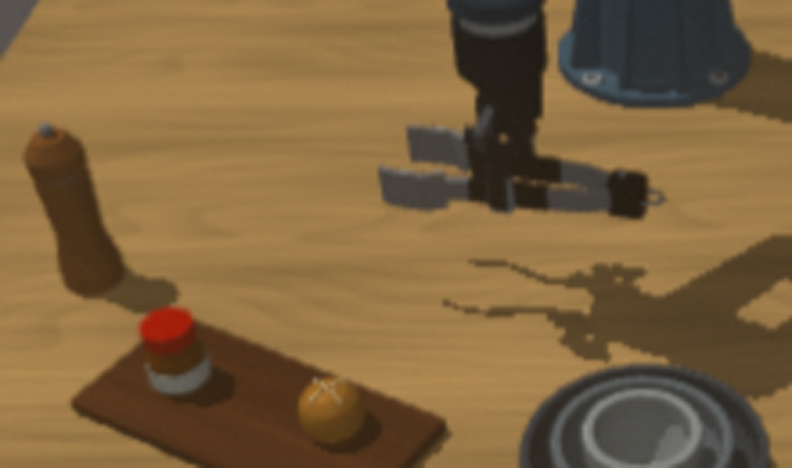

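The tongs are lifted, with heads at (410,165) and hinge cap at (628,195). I'll check that they are level and where the jaws are.

```bash
cat >> h.py <<'E'
def tongs(W,lo,hi):
    o=ctrl.get_obs(); M=R.from_quat(np.array(o["eef_rot"])[[1,2,3,0]]).as_matrix()
    L=(W-o["eef_pos"])@M  # tool coords: -x to the heads
    for n,a,b in(("hinge",.08,.11),("ringend",.1,.14),("head",-.11,-.06),("tip",-.13,-.1)):
        m=(L[...,0]>a)&(L[...,0]<b)&(abs(L[...,1])<.05)&(L[...,2]>lo)&(L[...,2]<hi)
        Q=L[m]
        if len(Q): print(n,len(Q),"x",np.percentile(Q[:,0],[1,99]).round(3),"y",np.percentile(Q[:,1],[2,98]).round(3),"zlow/top",np.percentile(-Q[:,2],[2,98]).round(4))
E
python3 - <<'E'
from h import *
tongs(np.load("tgW.npy"),-.06,.04)
E
```

```text
hinge 118 x [0.08 0.11] y [-0.013  0.014] zlow/top [0.0035 0.0397]
ringend 112 x [0.1   0.134] y [-0.013  0.011] zlow/top [0.0047 0.0394]
head 298 x [-0.108 -0.061] y [-0.038  0.04 ] zlow/top [0.0021 0.0386]
tip 50 x [-0.109 -0.1  ] y [-0.037  0.036] zlow/top [0.003  0.0381]
```

Run:
```python
from h import *
S=cloud(ctrl.camera("scene"))
d=np.hypot(S[...,0]-.61,S[...,1]+.27)
P=S[(d<.045)&(S[...,2]>.028)&(S[...,2]<.041)]
print("scene",least_squares(lambda p:np.hypot(P[:,0]-p[0],P[:,1]-p[1])-.026,[.61,-.27],loss='soft_l1',f_scale=.002).x.round(4),len(P))
T=np.load("top0.npy");F=np.load("top0f.npy");c=ctrl.camera("top")
hsv=cv2.cvtColor(F,cv2.COLOR_BGR2HSV)
m=(np.hypot(T[...,0]-.61,T[...,1]+.27)<.045)&(F[...,2]>125)&(hsv[...,1]>60)
n,l,st,ce=cv2.connectedComponentsWithStats(m.astype(np.uint8)); i=1+st[1:,4].argmax(); print(st[i],ce[i])
x,y,w,h=st[i][:4]; uv=(x+(w-1)/2,y+(h-1)/2)
print("top",ray(c,*uv,.036),ray(c,*ce[i],.036), "width mm",w/489*1.7)
# bowl from the scene now
print("S",rim(S,(.682,-.024),.045,.071,.08),"M",rim(S,(.682,-.024),.069,.0635,.07))
T2=cloud(c)
print("S",rim(T2,(.682,-.024),.045,.069,.08),"M",rim(T2,(.682,-.024),.069,.0635,.07))
```

```text
scene [ 0.6084 -0.271 ] 58
[355 204  10  12  96] [359.45833333 209.46875   ]
top [ 0.6101393  -0.28051636  0.036     ] [ 0.61025746 -0.28037356  0.036     ] width mm 0.034764826175869123
S (array([ 0.6809, -0.0235]), 260, np.float64(0.0749), np.float64(0.0027)) M (array([ 0.6822, -0.0235]), 461, np.float64(0.0675), np.float64(0.0069))
S (array([ 0.6792, -0.0252]), 247, np.float64(0.0731), np.float64(0.0111)) M (array([ 0.6803, -0.0248]), 239, np.float64(0.0667), np.float64(0.0105))
```

jog_arm(
  series=[
    [[0,0,0,0,0,-0.14,53],[0,0,0,0,0,-0.14,53],[0,0,0,0,0,-0.14,53],[0,0,0,0,0,-0.14,53],[0,0,0,0,0,-0.14,53],[0,0,0,0,0,-0.14,53],[0,0,0,0,0,-0.14,53],[0,0,0,0,0,-0.14,53],[0,0,0,0,0,-0.14,53],[0,0,0,0,0,-0.14,53]],
  ],
)

```text
time_s: 20.75
eef_pos: [0.4121, -0.1324, 0.1008]
eef_rot: [-0.0, 0.213, 0.977, 0.0]
wrist_force: [0.1, 0.6, -1.2]
opening: 0.621
grasp_force: 6.5
```

Run:
```python
from h import *
togo(.5328,-.2379,.1)
```

```text
tcp [ 0.4121 -0.1324  0.1008] q [-0.59  0.03  2.06  0.    1.05 -1.73] open 53.0 shift [-153.7  -45.6    0.6] x [-0.909  0.417  0.001] y [0.417 0.909 0.   ] z [-0.001  0.001 -1.   ]
```

jog_arm(
  series=[
    [[-10,-3,0,0,0,0,53],[-24,-7,0,0,0,0,53],[-24,-7,0,0,0,0,53],[-24,-7,0,0,0,0,53],[-24,-7,0,0,0,0,53],[-24,-7,0,0,0,0,53],[-16,-5,0,0,0,0,53],[-8,-2,0,0,0,0,53],[0,0,0,0,0,0,53],[0,0,0,0,0,0,53]],
  ],
)

```text
time_s: 21.75
eef_pos: [0.5324, -0.2378, 0.1006]
eef_rot: [-0.001, 0.217, 0.976, 0.0]
wrist_force: [-0.1, 0.2, -1.9]
opening: 0.62
grasp_force: 6.5
```

Run:
```python
from h import *
togo(.5333,-.2371,.0205)
W=cloud(ctrl.camera("scene")); tongs(W,-.06,.04)
o=ctrl.get_obs(); M=R.from_quat(np.array(o["eef_rot"])[[1,2,3,0]]).as_matrix()
print("roll in tool",((np.array([.6087,-.2717,.035])-o["eef_pos"])@M*1000).round(1))
```

```text
tcp [ 0.5324 -0.2378  0.1006] q [-0.62  0.35  1.69  0.    1.11 -1.76] open 53.0 shift [-0.6  1.  80.1] x [-0.906  0.423  0.001] y [0.423 0.906 0.   ] z [-0.001  0.001 -1.   ]
hinge 53 x [0.082 0.11 ] y [-0.012  0.015] zlow/top [0.0034 0.0404]
ringend 58 x [0.1   0.129] y [-0.012  0.012] zlow/top [0.0035 0.0399]
head 324 x [-0.108 -0.061] y [-0.036  0.039] zlow/top [-0.0394  0.0382]
tip 67 x [-0.109 -0.1  ] y [-0.035  0.037] zlow/top [-0.0002  0.038 ]
roll in tool [-83.7   1.4  65.7]
```

jog_arm(
  series=[
    [[-0.5,0.5,10,0,0,0,53],[0,0,15,0,0,0,53],[0,0,15,0,0,0,53],[0,0,12,0,0,0,53],[0,0,10,0,0,0,53],[0,0,8,0,0,0,53],[0,0,6,0,0,0,53],[0,0,4,0,0,0,53],[0,0,0,0,0,0,53],[0,0,0,0,0,0,53]],
  ],
)

```text
time_s: 22.8
eef_pos: [0.5339, -0.2383, 0.0216]
eef_rot: [0.0, 0.216, 0.976, -0.0]
wrist_force: [0.5, -0.5, -1.2]
opening: 0.618
grasp_force: 6.5
```

Run:
```python
from h import *
togo(.5333,-.2371,.0205)
c=ctrl.camera("scene"); tongs(cloud(c),-.06,.04)
cv2.imwrite("pics/roll.png",cv2.resize(c["frame"][170:280,110:260],None,fx=5,fy=5,interpolation=cv2.INTER_CUBIC))
```

```text
tcp [ 0.5339 -0.2383  0.0216] q [-0.62  0.47  1.71  0.    0.96 -1.76] open 52.8 shift [1.1 0.8 1. ] x [-0.907  0.422 -0.001] y [ 0.422  0.907 -0.   ] z [ 0.001 -0.    -1.   ]
hinge 151 x [0.081 0.11 ] y [-0.011  0.048] zlow/top [-0.0228  0.04  ]
ringend 183 x [0.1   0.139] y [-0.008  0.049] zlow/top [-0.0223  0.0387]
head 654 x [-0.109 -0.063] y [-0.04   0.047] zlow/top [-0.0076  0.0393]
tip 401 x [-0.129 -0.1  ] y [-0.047  0.046] zlow/top [-0.0083  0.0348]
```

View pics/roll.png

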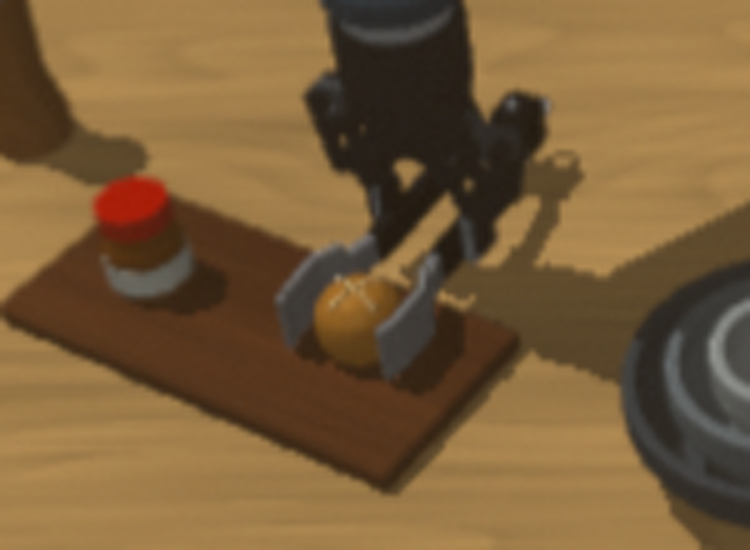

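The roll sits centred between the heads at (360,318). I'll squeeze gradually.

jog_arm(
  series=[
    [[0,0,0,0,0,0,50],[0,0,0,0,0,0,48],[0,0,0,0,0,0,46],[0,0,0,0,0,0,45],[0,0,0,0,0,0,44],[0,0,0,0,0,0,43],[0,0,0,0,0,0,42],[0,0,0,0,0,0,42],[0,0,0,0,0,0,42],[0,0,0,0,0,0,42]],
  ],
)

```text
time_s: 23.85
eef_pos: [0.5338, -0.2381, 0.0213]
eef_rot: [0.0, 0.216, 0.976, -0.0]
wrist_force: [0.3, 0.7, 1.2]
opening: 0.515
grasp_force: 61.8
```

jog_arm(
  series=[
    [[0,0,-4,0,0,0,42],[0,0,-8,0,0,0,42],[0,0,-12,0,0,0,42],[0,0,-16,0,0,0,42],[0,0,-18,0,0,0,42],[0,0,-18,0,0,0,42],[0,0,-18,0,0,0,42],[0,0,-14,0,0,0,42],[0,0,-7,0,0,0,42],[0,0,0,0,0,0,42]],
  ],
)

```text
time_s: 24.85
eef_pos: [0.5343, -0.2386, 0.1378]
eef_rot: [0.001, 0.216, 0.976, -0.001]
wrist_force: [0.4, -0.3, -1.4]
opening: 0.517
grasp_force: 61.5
```

Run:
```python
from h import *
b=np.array([.6815,-.0240]); o=ctrl.get_obs(); M=R.from_quat(np.array(o["eef_rot"])[[1,2,3,0]]).as_matrix()
g=b+.083*M[:2,0]; print(g); togo(*g,.135)
c=ctrl.camera("scene"); W=cloud(c); L=(W-o["eef_pos"])@M
F=c["frame"].astype(int); m=(F[...,2]>F[...,0]+50)&(np.linalg.norm(L[...,:2]-[-.083,0],axis=-1)<.04)&(W[...,2]>.09)
print("roll",m.sum(),L[m].mean(0).round(3),W[m].min(0).round(3),W[m].max(0).round(3))
```

```text
[0.60625801 0.01103708]
tcp [ 0.5343 -0.2386  0.1378] q [-0.62  0.3   1.66  0.    1.18 -1.76] open 44.1 shift [ 40.2 256.6   2.6] x [-0.907  0.422 -0.003] y [ 0.422  0.907 -0.   ] z [ 0.002 -0.002 -1.   ]
roll 238 [-0.094  0.004 -0.028] [ 0.576 -0.307  0.137] [ 0.637 -0.242  0.18 ]
```

The roll came up with the tongs. I'll carry it over the bowl gently.

jog_arm(
  series=[
    [[1,8,0,0,0,0,42],[2,15,0,0,0,0,42],[4,22,0,0,0,0,42],[4,25,0,0,0,0,42],[4,25,0,0,0,0,42],[4,25,0,0,0,0,42],[4,25,0,0,0,0,42],[4,25,0,0,0,0,42],[4,25,0,0,0,0,42],[3,22,0,0,0,0,42]],
  ],
)

```text
time_s: 25.9
eef_pos: [0.594, -0.0241, 0.1353]
eef_rot: [-0.001, 0.216, 0.976, 0.0]
wrist_force: [-0.0, 0.1, -1.9]
opening: 0.519
grasp_force: 61.5
```

jog_arm(
  series=[
    [[3,18,0,0,0,0,42],[2,13,0,0,0,0,42],[1,8,0,0,0,0,42],[0,0,0,0,0,0,42],[0,0,0,0,0,0,42],[0,0,0,0,0,0,42],[0,0,0,0,0,0,42],[0,0,0,0,0,0,42],[0,0,0,0,0,0,42],[0,0,0,0,0,0,42]],
  ],
)

```text
time_s: 26.9
eef_pos: [0.6055, 0.0107, 0.1363]
eef_rot: [0.0, 0.216, 0.976, -0.0]
wrist_force: [0.1, -0.3, -2.0]
opening: 0.515
grasp_force: 61.5
```

Run:
```python
from h import *
togo(.6063,.0110,.137)
c=ctrl.camera("scene"); W=cloud(c); F=c["frame"].astype(int)
m=(F[...,2]>F[...,0]+50)&(np.hypot(W[...,0]-.682,W[...,1]+.024)<.06)&(W[...,2]>.1)
P=W[m]; print(len(P),P.min(0).round(3),P.max(0).round(3))
Q=P[(P[:,2]<.163)]
print("roll",least_squares(lambda p:np.hypot(Q[:,0]-p[0],Q[:,1]-p[1])-.026,[.68,-.024],loss='soft_l1',f_scale=.002).x.round(4))
print("S",rim(W,(.682,-.024),.045,.071,.08))
cv2.imwrite("pics/fin.png",cv2.resize(c["frame"][120:290,160:380],None,fx=3.5,fy=3.5,interpolation=cv2.INTER_CUBIC))
```

```text
tcp [0.6055 0.0107 0.1363] q [-0.18  0.34  1.61 -0.    1.19 -1.31] open 43.9 shift [-0.6  0.7 -0.7] x [-0.906  0.422 -0.   ] y [0.422 0.906 0.   ] z [ 0. -0. -1.]
274 [ 0.653 -0.048  0.139] [ 0.708 -0.002  0.177]
roll [ 0.6788 -0.0232]
S (array([ 0.6809, -0.0234]), 247, np.float64(0.0749), np.float64(0.0025))
```

View pics/fin.png

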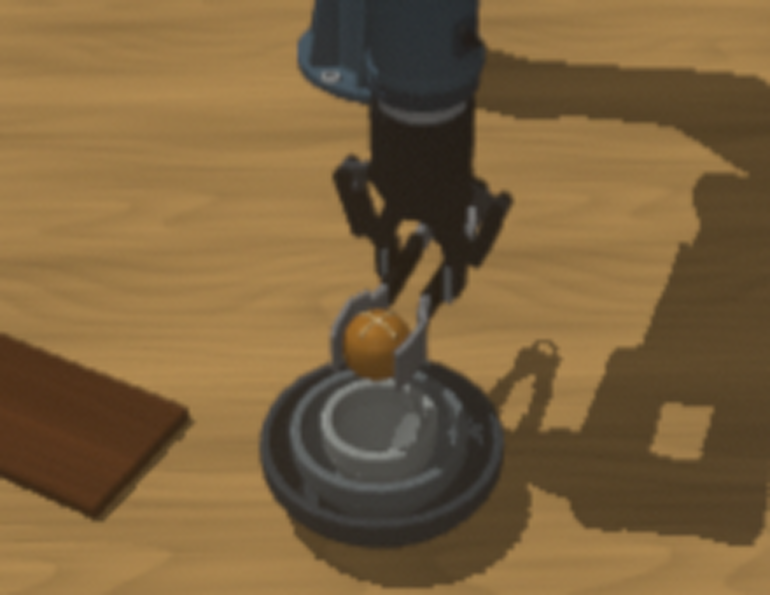

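The roll at (377,345) is held by both heads, about 55 mm above the small bowl's rim and within about 2 mm of its centre. The nest is intact, so I'm handing in.

```bash
python3 -c "
from bench import ctrl
print(ctrl.hand_in())"
```

```text
the job is handed in; nothing more can be done
None
```

I handed the job in at about 27 s. The three bowls are nested level, and the tongs hold the roll about 2 mm off the middle of the small bowl, roughly 55 mm above its rim. The hand-in call gave no verdict.

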